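# Unpin the hold-down bar of a planing jig

### The job

A batten is held on the sloping planing jig by a hinged wooden bar, locked down by a looped spring clip through a cross-drilled steel pin. Pull the clip sideways out of the pin and lay it flat in the small plywood tray, then take the bar by its steel handle and swing it up by at least 45 degrees, let go and leave it standing open. The batten, the plane, the mallet and the glue bottle must stay where they are.

Things in the scene. Friction and masses are not known exactly. Their poses are not given: they have to be found in the camera images.
- jig: Fixed wooden planing jig, 150 mm wide, 240 long; its deck slopes 35 deg, low (25 mm up) at the -x end. Origin on the table under the pin's cross hole; x up-hill (level; roughly the world's y), y left across the deck, z up. 'Square to the deck' = (-0.574, 0, 0.819) here, 'up the slope' = (0.819, 0, 0.574). The deck has a steel pin, a ledge under the batten and the bar's hinge at its top.
- pin_hole (a point): Centre of the cross hole in the steel pin (24 mm in diameter), which stands square to the deck in a slot of the bar and ends 14 mm above this centre. The hole, 6 mm square, runs along the jig's y, 37 mm off the deck (measured square to it), its lower edge level with the bar's upper face. Axes as the jig's.
- clip_loop (a point): Centre of the loop (30 mm across outside) of the loose steel spring clip: 40 g, 4 mm wire, 92 mm long. At the start 51 mm to the right (jig's -y) of the pin's axis, 36 mm off the deck, free all round, 8 mm from the bar's edge. Axes: y along the straight leg from pin to loop (the way to pull), z square to the clip's plane, x down the slope at the start. Grasp across the loop along x, fingers square to the deck.
- clip_tip (a point): Free end of the clip's straight leg, 77 mm from the loop's centre on its -y side. This leg is in the hole. The sprung outer leg lies at +x of it, up to 19 mm off, 64 mm long from the loop's centre, its bend hugging the down-hill side of the pin. A pull of some 3 to 8 N straight along the leg frees it; after 40 mm the clip is clear of the pin.
- bar (a joint): Angle of the hinged hold-down bar, rad: 0 lying along the deck, growing as its low end swings up, to 1.6. Dark hardwood, 56 mm wide, 14 thick, 238 long, 0.3 kg; its upper face lies 34 mm off the deck. The hinge is stiff (0.5 N m friction), the bar stays where it is left. The clip in the pin keeps it down.
- bar_handle (a point): Middle of the bar's handle: a round steel rod, 12 mm in diameter, 64 mm long, along the jig's y, on two posts 51 mm apart, its axis 36 mm above the bar's upper face near the bar's low end; 225 mm from the hinge along the bar and 43 mm off its mid-plane. Axes: the bar's (x from the low end to the hinge, z square to the bar).
- bar_hinge (a point): Middle of the bar's hinge axis, which runs along the jig's y, at the top of the deck. Raising the bar moves its handle on a circle about this axis.
- batten: Loose pale wooden batten, 50 x 130 x 19 mm, 90 g, lying across the deck under the bar, against the ledge. Origin at the middle of its underside. Not to be shifted.
- tray: Fixed open plywood tray, outside 180 mm (its x) by 140 mm (its y), 26 mm high, walls 6 mm, floor top 6 mm above the table. Origin on the table under its centre.
- plane: Bystander: wooden hand plane, 200 x 60 mm, about 90 mm high, origin at the middle of its underside.
- mallet: Bystander: wooden mallet lying flat, 265 mm long with a head 100 mm wide, 60 mm high, lying on the table; origin under the handle, 65 mm from the head's near face.
- glue: Bystander: white glue bottle, 66 mm across, 150 mm high, origin at the middle of its foot.

How it is judged:
On the way, in this order (a step that is already met when the one before it is completed fails the run):
1. the clip is out of the pin, the bar still down (distance between clip_loop and pin_hole above 0.085 m and value of joint bar below 0.15 rad), for 0.1 s.
2. the clip lies in the tray, the bar still down (x of clip_loop in the frame of tray between -0.086 and 0.086 m and y of clip_loop in the frame of tray between -0.066 and 0.066 m and z of clip_loop in the frame of tray between 0 and 0.02 m and x of clip_tip in the frame of tray between -0.086 and 0.086 m and y of clip_tip in the frame of tray between -0.066 and 0.066 m and z of clip_tip in the frame of tray between 0 and 0.02 m and value of joint bar below 0.15 rad), for 0.2 s.
3. the bar is swung up (value of joint bar above 0.72 rad), for 0.2 s.
At the end, for the whole second after the job is handed in: The whole clip lies flat inside the tray (loop and free end within its walls and less than 20 mm above the table), the bar stands still, open by more than 0.72 rad (41 degrees), and the batten is within 20 mm of where it was (x of clip_loop in the frame of tray between -0.086 and 0.086 m and y of clip_loop in the frame of tray between -0.066 and 0.066 m and z of clip_loop in the frame of tray between 0 and 0.02 m and x of clip_tip in the frame of tray between -0.086 and 0.086 m and y of clip_tip in the frame of tray between -0.066 and 0.066 m and z of clip_tip in the frame of tray between 0 and 0.02 m and value of joint bar above 0.72 rad and velocity of joint bar between -0.05 and 0.05 rad/s and distance of batten from where it was at the start of the episode below 0.02 m); the robot touches nothing.
It fails at once if the batten is shifted by more than 25 mm (distance of batten from where it was at the start of the episode above 0.025 m).
It fails at once if the plane is moved by more than 30 mm (distance of plane from where it was at the start of the episode above 0.03 m).
It fails at once if the mallet is moved by more than 30 mm (distance of mallet from where it was at the start of the episode above 0.03 m).
It fails at once if the glue bottle is moved by more than 30 mm (distance of glue from where it was at the start of the episode above 0.03 m).
It also fails if it takes over 64 s, if anything falls off the work surface, if the arm or the gripper's body presses on something with over 40 N, if the wrist force passes 120 N, or if a joint passes its speed limit or range.

### The arm

A 6-joint arm with a two-finger parallel gripper is mounted at the origin on the work surface. World frame = base frame: x ahead of the robot, y to its left, z up, the work surface at z = 0. Lengths are in m, angles in rad, forces in N, time in s.
With the tool pointing down it reaches from about 0.35 to 0.8 m from the base axis. Payload 7.3 kg.
Tool frame: the origin (TCP) lies at the very end of the fingers, on their centre line; the grasp point (between the pads) lies 19 mm behind it (env.tcp_to_grasp is the distance from the TCP to the grasp point, in m); z points along the fingers, y is the line along which they close (so a half turn about z gives the same grasp; the last joint's range is limited). The gripper opens to 85 mm and grips with 20 to 120 N. Pads are 22 mm wide; open, the fingers measure 114 mm over their backs; the gripper's body (76 mm by 85 mm) begins 54 mm behind the grasp point. The pads swing forward as they close: fully open they stand 13 mm farther back than shut.
Start: joints at [-1.28, 0.342, 1.524, -0, 1.275, -0.146], TCP at [0.222, -0.476, 0.231] pointing down, gripper open.
Joint ranges: [-2.53, 2.53], [-0.77, 2.02], [0.04, 2.7], [-1, 4.14], [0.28, 2.66], [-3.11, 3.11]. Speed limits (rad/s): [2.57, 2.57, 3.14, 3.14, 3.14, 3.14].

### API

Orientations are given as a rotation vector (axis times angle).
In Python, from bench import env, read_camera, job gives the robot as it stands.
- The arm moves only by the tool drive_tool, never from a script. Its arguments are lists of equal length, an entry for each row: "xyz": the shift along the tool's x, y, z in m, a list of three; "turn": the turn about the tool's z in degrees; "jaw": the finger opening in m, from 0 to 0.0854. In form: {"xyz": [[dx, dy, dz], ...], "turn": [turn, ...], "jaw": [jaw, ...]}. A call has exactly 5 rows; each row is the pose to reach, as a shift and turn from the pose commanded when the call began, along the tool's axes at that moment; what a row does not reach only later rows make up. A row lasts 1/12 s, in which the tool goes at most 41.7 mm and 7.16 degrees, less where a joint would pass 70% of its speed; a pose out of reach is approached as far as the arm can. A call with a gripper value outside its range is refused whole. The fingers move at their own pace and stop on an object; the grip force is fixed at half the most. Time passes only in rows, so rows that repeat a pose let the fingers close, or fill a call up. It gives the time, the measured TCP pose, the force, the opening and the grip force at its end, in the units of the state.
- env.observe(): the state, without advancing time (a new reading comes with each control period).
- read_camera(name): name is "scene" or "top" or "wrist"; returns a dict with "pixels" (420x560x3 uint8, red, green, blue), "range_z" (420x560 float32, m along the optical axis (not along the pixel's ray), 0 where there is no reading), "fx", "fy", "cx", "cy" (pixels), "k1" (the pictures are not rectified: a ray, as slopes to the right and down, at radius r is drawn at 1 + k1 r^2 times it, then the intrinsics apply), "rvec" (rotation vector, rad) and "tvec" (3), from world to camera coordinates, as OpenCV has them. Camera axes: x right, y down, z forward; pixel columns grow to the right and rows downward; lengths in m; the calibration is good to about 2 mm. A picture is of the moment at which its call begins.
- job.close_job(): hands the job in; it is judged then, once.
The state is a dict: "t": time; "q": joint angles; "joint_velocities": joint speeds; "effort": joint torques, N m; "eef_pos": TCP position; "eef_rot": TCP orientation; "ft_force": force on the tool from outside, world axes, zero at the start; "ft_torque": the same for the moment, N m; "grip_width": opening from 0.0 (shut) to 1.0 (fully open); "gripper_force": force on a finger pad.
Only numpy, scipy, OpenCV 4.12 (cv2) and the standard library are available. Lean on these libraries where they do the work, as an engineer would, in place of code of your own. Each camera call takes 0.05 s, during which the arm holds its last target. There are 200 camera calls.

## Working session

There is one attempt and no reset: what is moved stays moved. The work goes in short steps, Python scripts to look and compute and a tool call to move; the robot and the scene stay as the last step left them, time stands still between calls to the robot, and variables do not carry over. Pictures are saved under pics/ and viewed, at most 10 in all, crops included, and the job is handed in when it is done.

Besides the shell and the picture viewer there is one more tool, called after "Emit:" as name(argument=value, ...), one argument or row to a line, values as JSON. drive_tool: Moves the arm, as the interface text tells. Its arguments: {"type":"object","properties":{"xyz":{"type":"array"},"turn":{"type":"array"},"jaw":{"type":"array"}},"required":["xyz","turn","jaw"]}

```bash
mkdir -p pics; ls; cat > h.py <<'E'
import numpy as np, cv2
from scipy.spatial.transform import Rotation as R
from bench import env, read_camera, job
def shot(name,tag):
    c=read_camera(name); np.savez(f'{tag}.npz',**c)
    cv2.imwrite(f'pics/{tag}.png',c['pixels'][:,:,::-1]); return c
def cloud(c):
    K=np.array([[c['fx'],0,c['cx']],[0,c['fy'],c['cy']],[0,0,1.]]);D=np.array([float(c['k1']),0,0,0])
    h,w=c['range_z'].shape
    u,v=np.meshgrid(np.arange(w),np.arange(h))
    p=cv2.undistortPoints(np.stack([u,v],-1).reshape(-1,1,2).astype(float),K,D).reshape(h,w,2)
    z=c['range_z'][...,None]
    P=np.concatenate([p*z,z],-1)
    Rm=R.from_rotvec(np.ravel(c['rvec'])).as_matrix()
    return (P-np.ravel(c['tvec']))@Rm
def proj(c,X):
    K=np.array([[c['fx'],0,c['cx']],[0,c['fy'],c['cy']],[0,0,1.]]);D=np.array([float(c['k1']),0,0,0])
    return cv2.projectPoints(np.array(X,float).reshape(-1,1,3),np.ravel(c['rvec']).astype(float),np.ravel(c['tvec']).astype(float),K,D)[0].reshape(-1,2)
E
python3 - <<'E'
from h import *
s=env.observe(); print({k:np.round(v,4) for k,v in s.items()})
a=shot('scene','s0');b=shot('top','t0')
im=np.hstack([a['pixels'],b['pixels']]);print(im.shape)
for c in(a,b): print(c['fx'],c['k1'],(-R.from_rotvec(np.ravel(c['rvec'])).as_matrix().T@np.ravel(c['tvec'])))
E
```

```text
pics
{'t': np.float64(0.0), 'q': array([-1.28  ,  0.3427,  1.5251, -0.    ,  1.2754, -0.146 ]), 'joint_velocities': array([ 0.0016,  0.0003,  0.0004,  0.0012, -0.0008, -0.0005]), 'effort': array([-2.90000e-03, -4.33683e+01, -2.46009e+01, -4.00000e-04,
        7.90000e-03, -0.00000e+00]), 'eef_pos': array([ 0.222 , -0.4753,  0.2306]), 'eef_rot': array([-3.0654e+00, -6.8040e-01,  2.0000e-04]), 'ft_force': array([-0.0526, -0.2844,  0.1128]), 'ft_torque': array([ 0.0135, -0.0145, -0.0245]), 'gripper_force': np.float64(0.0), 'grip_width': np.float64(1.0015)}
(420, 1120, 3)
462.00683657904244 -0.01831566619401611 [ 1.03514085 -0.6353321   0.86662704]
541.810908786016 0.058988431295704156 [ 0.36901027 -0.03736917  1.66057299]
```

View pics/s0.png

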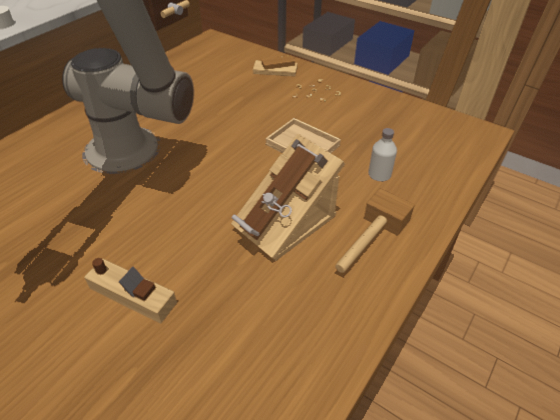

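View pics/t0.png

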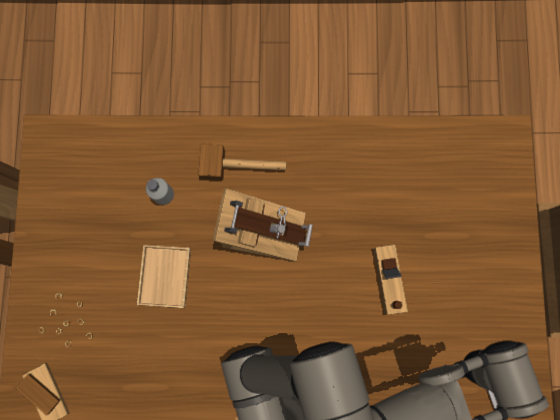

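Jig, with its low end and handle toward the right (-y), is at top px (263,225); the clip loop is at (282,213) and the tray at (163,276). Now I'll measure them.

```bash
cat > m1.py <<'E'
from h import *
a=dict(np.load('s0.npz'));b=dict(np.load('t0.npz'))
A=cloud(a);B=cloud(b)
for n,c,u,v in[('handle_t',B,307,235),('hingeL',B,235,205),('hingeR',B,231,230),('loop',B,282,213),('tray',B,163,276),('mallet',B,255,165),('glue',B,160,190),('plane',B,390,280),
 ('handle_s',A,246,225),('trayS',A,303,138),('loopS',A,286,220)]: print(n,c[v,u].round(4))
# deck plane fits on points in jig window, RANSAC-like over both clouds
P=np.vstack([A.reshape(-1,3),B.reshape(-1,3)])
q=B[225,263]; 
m=(np.abs(P[:,:2]-q[:2])<[.12,.17]).all(1)&(P[:,2]>.03)
P=P[m];rng=np.random.default_rng(0)
def best(P,n0=None):
    bb=0
    for i in range(3000):
        t=P[rng.choice(len(P),3,False)];n=np.cross(t[1]-t[0],t[2]-t[0]);l=np.linalg.norm(n)
        if l<1e-5: continue
        n/=l
        if n[2]<0:n=-n
        if abs(n[2]-.819)>.03: continue
        k=np.abs((P-t[0])@n)<.002
        if k.sum()>bb: bb=k.sum();K=k
    c=P[K].mean(0);n=np.linalg.svd(P[K]-c)[2][2];n*=np.sign(n[2]);return c,n,K
Q=P
for i in range(3):
    c,n,K=best(Q);print('plane',c.round(4),n.round(4),K.sum(),'yaw up',np.degrees(np.arctan2(-n[1],-n[0])).round(2),'d',(c@n).round(4));Q=Q[~K]
# tray
for n_,C in(('top',B),('sc',A)):
    X=C.reshape(-1,3);t=B[276,163]
    k=(np.abs(X[:,:2]-t[:2])<.13).all(1)&(X[:,2]>.02)&(X[:,2]<.032)
    r=cv2.minAreaRect(X[k][:,:2].astype(np.float32));print(n_,'tray rim',r,k.sum())
for nm,im,(x0,y0,x1,y1) in(('s',a,(225,110,355,260)),('t',b,(205,175,325,275))):
    cv2.imwrite(f'pics/c_{nm}.png',cv2.resize(im['pixels'][y0:y1,x0:x1,::-1],None,fx=4,fy=4,interpolation=3))
E
python3 m1.py
```

```text
handle_t [ 0.554  -0.0953  0.1002]
hingeL [0.6258 0.1061 0.191 ]
hingeR [0.555  0.1146 0.2021]
loop [ 0.6231 -0.0223  0.0704]
tray [0.4388 0.3382 0.0073]
mallet [0.7761 0.0613 0.0438]
glue [0.6826 0.3322 0.1155]
plane [ 0.4282 -0.341   0.0447]
handle_s [ 0.5676 -0.1     0.1027]
trayS [0.5512 0.1533 0.1846]
loopS [ 0.6179 -0.014   0.0759]
plane [0.5905 0.0339 0.1083] [-0.1081 -0.5614  0.8204] 3195 yaw up 79.1 d 0.0059
plane [0.5779 0.0189 0.1375] [-0.1171 -0.5616  0.8191] 2091 yaw up 78.23 d 0.0344
plane [0.585  0.0457 0.1195] [-0.108  -0.5613  0.8205] 882 yaw up 79.11 d 0.0093
top tray rim ((0.4386035203933716, 0.3332962989807129), (0.14417141675949097, 0.17935742437839508), 86.23839569091797) 419
sc tray rim ((0.4385613203048706, 0.3339477777481079), (0.1477399468421936, 0.18405158817768097), 86.44818878173828) 337
```

View pics/c_s.png

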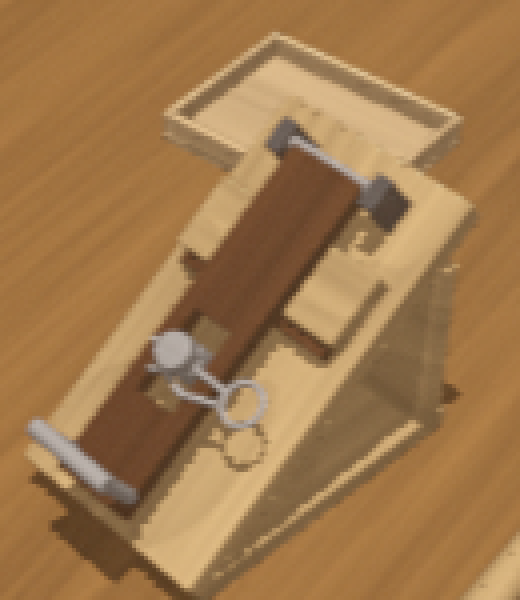

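Scene crop: pin head at crop (175,350), loop centre (242,403), handle from (40,430) to (120,495), ledge and batten uphill of the pin.

View pics/c_t.png

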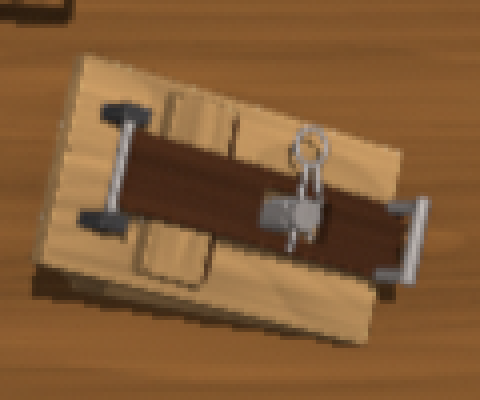

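Top crop: loop centre (311,147), pin top (305,216), handle middle (420,241), batten edge near (237,130).

```bash
cat > m2.py <<'E'
from h import *
a=dict(np.load('s0.npz'));b=dict(np.load('t0.npz'))
def ray(c,u,v):
    K=np.array([[c['fx'],0,c['cx']],[0,c['fy'],c['cy']],[0,0,1.]])
    p=cv2.undistortPoints(np.array([[[u,v]]],float),K,np.array([float(c['k1']),0,0,0])).ravel()
    Rm=R.from_rotvec(np.ravel(c['rvec'])).as_matrix();d=Rm.T@np.r_[p,1];return -Rm.T@np.ravel(c['tvec']),d
S=lambda x,y:(a,225+x/4-.4,110+y/4-.4);T=lambda x,y:(b,205+x/4-.4,175+y/4-.4)
def tri(p,q):
    o1,d1=ray(*p);o2,d2=ray(*q);M=np.c_[d1,-d2];s,_,_,_=np.linalg.lstsq(M,o2-o1,rcond=None)
    x,y=o1+s[0]*d1,o2+s[1]*d2;return (x+y)/2,np.linalg.norm(x-y)
yaw=np.radians(78.7);n=np.r_[-.574*np.cos(yaw),-.574*np.sin(yaw),.819];c=np.array([.5905,.0339,.1083])
u=np.r_[np.cos(yaw),np.sin(yaw),0];l=np.r_[-np.sin(yaw),np.cos(yaw),0]
def pl(p,h):
    o,d=ray(*p);return o+d*(((c+n*h-o)@n)/(d@n))
print('corner yaw',[np.degrees(np.arctan2(*(v[1::-1]))) for v in (pl(T(82,55),0)-pl(T(402,150),0),pl(T(38,262),0)-pl(T(368,345),0))])
for nm,s,t,h in(('pintop',(175,350),(305,216),.051),('loop',(242,403),(311,147),.036),('handle',(82,463),(420,241),.07)):
    x,e=tri(S(*s),T(*t));print(nm,'tri',x.round(4),e.round(4),'h',((x-c)@n).round(4),'planeS',pl(S(*s),h).round(4),'planeT',pl(T(*t),h).round(4))
p=pl(T(305,216),.051)-n*.014
print('pin hole',p,'loop exp',p-l*.051-n*.001)
for q in((235,125),(145,275),(210,283),(82,55),(402,150),(368,345)): 
    x=pl(T(*q),.019 if q[0]in(235,145,210) else 0)-p; print(q,(x@u).round(4),(x@l).round(4))
E
python3 m2.py
```

```text
corner yaw [np.float64(80.01028710397293), np.float64(79.0136353386299)]
pintop tri [ 0.5697 -0.0191  0.1275] 0.0021 h 0.0479 planeS [ 0.5723 -0.0208  0.1305] planeT [ 0.5685 -0.0198  0.1306]
loop tri [ 0.6207 -0.0235  0.1177] 0.001 h 0.0366 planeS [ 0.6209 -0.0229  0.1174] planeT [ 0.6205 -0.0238  0.1168]
handle tri [ 0.5585 -0.0998  0.0946] 0.0093 h 0.0676 planeS [ 0.5641 -0.0992  0.0987] planeT [ 0.5551 -0.103   0.0948]
pin hole [ 0.57007801 -0.01193907  0.11917946] loop exp [ 0.62020183 -0.02136945  0.11836046]
(235, 125) 0.054 -0.0537
(145, 275) 0.0915 0.0664
(210, 283) 0.0483 0.0603
(82, 55) 0.1639 -0.0722
(402, 150) -0.0666 -0.0774
(368, 345) -0.0703 0.0732
```

```bash
cat >> h.py <<'E'
def to(x,yaw=None):
    s=env.observe();Rm=R.from_rotvec(s['eef_rot']).as_matrix();d=Rm.T@(np.array(x)-s['eef_pos'])
    y=np.degrees(np.arctan2(Rm[1,0],Rm[0,0]))
    print('t',round(float(s['t']),2),'pos',s['eef_pos'].round(4),'yaw',y.round(2),'shift mm',(1000*d).round(1),'turn',None if yaw is None else round(y-yaw,1),'zt',Rm[:,2].round(4))
E
python3 -c "
from h import *
to([.62,-.023,.235],-11)"
```

```text
t 0.1 pos [ 0.222  -0.4754  0.2307] yaw 25.03 shift mm [ 552.  -241.5   -3.9] turn 36.0 zt [-4.0e-04  1.3e-03 -1.0e+00]
```

Emit:
drive_tool(
  xyz=[
    [0.036,-0.016,0],
    [0.072,-0.032,-0.001],
    [0.109,-0.048,-0.002],
    [0.146,-0.064,-0.003],
    [0.183,-0.08,-0.004],
  ],
  turn=[0,0,0,0,0],
  jaw=[0.06,0.06,0.06,0.06,0.06],
)

```text
t: 0.52
eef_pos: [0.3548, -0.3242, 0.2351]
eef_rot: [-3.067, -0.679, 0.0]
ft_force: [-0.1, -1.5, -0.5]
grip_width: 0.707
gripper_force: 0.0
```

Emit:
drive_tool(
  xyz=[
    [0.036,-0.016,0],
    [0.072,-0.032,0],
    [0.109,-0.048,0],
    [0.146,-0.064,0],
    [0.183,-0.08,0],
  ],
  turn=[0,0,0,0,0],
  jaw=[0.05,0.05,0.05,0.05,0.05],
)

```text
t: 0.93
eef_pos: [0.4869, -0.174, 0.2351]
eef_rot: [-3.067, -0.681, 0.001]
ft_force: [0.9, -0.8, -0.2]
grip_width: 0.587
gripper_force: 0.0
```

Emit:
drive_tool(
  xyz=[
    [0.036,-0.016,0],
    [0.072,-0.032,0],
    [0.109,-0.048,0],
    [0.146,-0.064,0],
    [0.183,-0.08,0],
  ],
  turn=[7,14,21,28,35],
  jaw=[0.044,0.044,0.044,0.044,0.044],
)

```text
t: 1.35
eef_pos: [0.6163, -0.0271, 0.2349]
eef_rot: [3.131, -0.253, -0.001]
ft_force: [0.9, -1.0, 0.2]
grip_width: 0.513
gripper_force: 0.0
```

```bash
python3 -c "
from h import *
to([.62,-.023,.235],-11)
w=shot('wrist','w0');print(proj(w,[[.6206,-.023,.1175],[.5701,-.0119,.1192]]))"
```

```text
t 1.35 pos [ 0.6163 -0.0271  0.2349] yaw -9.23 shift mm [ 3.  -4.7 -0.1] turn 1.8 zt [-8.e-04 -1.e-04 -1.e+00]
[[273.26780625 203.653595  ]
 [270.40212005 257.39525803]]
```

```bash
python3 -c "
from h import *
c=dict(np.load('w0.npz'));cv2.imwrite('pics/w0c.png',cv2.resize(c['pixels'][110:350,150:410,::-1],None,fx=2.5,fy=2.5,interpolation=3))"
```

```text
(no output)
```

View pics/w0c.png

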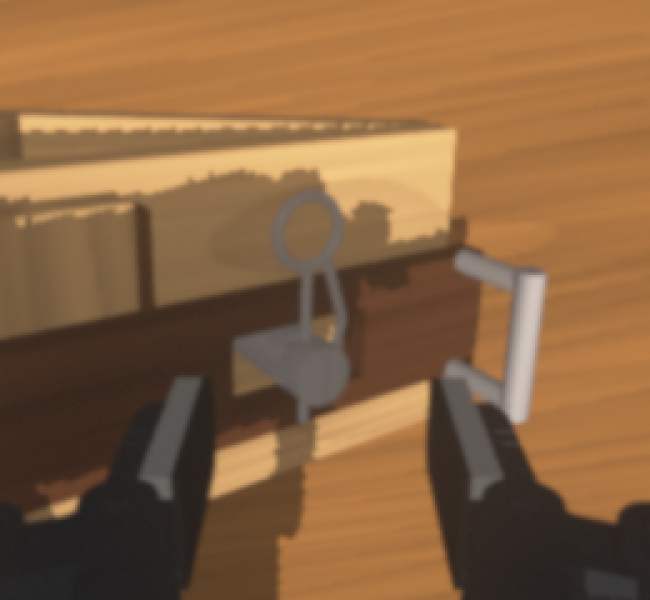

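Wrist crop: loop centre (308,230), which matches the prediction within 2 px. Pin head is at (318,370) and the handle rod runs from (532,275) to (513,415).

```bash
python3 - <<'E'
import io,contextlib
with contextlib.redirect_stdout(io.StringIO()): exec(open('m2.py').read())
w=dict(np.load('w0.npz'));W=lambda x,y:(w,150+x/2.5-.3,110+y/2.5-.3)
print(pl(W(308,230),.036),pl(W(318,370),.051)-n*.014,pl(W(526,345),.07),pl(W(523,275),.07)-pl(W(507,415),.07))
C=cloud(w)
for q in((308,196),(318,370),(528,300),(522,380)):
    _,x,y=W(*q); print(q,C[int(round(y)),int(round(x))].round(4))
to([.621,-.0235,.17],-11)
to([.621,-.0235,.0995],-11)
E
```

```text
[ 0.62243723 -0.02297987  0.11756066] [ 0.57689005 -0.01103853  0.12073387] [ 0.55537696 -0.09977728  0.09709473] [ 0.0600468  -0.01086631  0.00077814]
(308, 196) [ 0.6347 -0.0251  0.1178]
(318, 370) [ 0.5744 -0.0189  0.131 ]
(528, 300) [ 0.5771 -0.1007  0.1034]
(522, 380) [ 0.543  -0.0953  0.1029]
t 1.4 pos [ 0.6199 -0.0212  0.2341] yaw -9.74 shift mm [ 1.4  2.3 64.1] turn 1.3 zt [ 0.0017  0.0036 -1.    ]
t 1.4 pos [ 0.6199 -0.0212  0.2341] yaw -9.74 shift mm [  1.3   2.6 134.6] turn 1.3 zt [ 0.0017  0.0036 -1.    ]
```

Emit:
drive_tool(
  xyz=[
    [0.001,0.001,0.015],
    [0.002,0.002,0.03],
    [0.002,0.002,0.045],
    [0.002,0.002,0.06],
    [0.002,0.002,0.06],
  ],
  turn=[1,1,1,1,1],
  jaw=[0.042,0.042,0.042,0.042,0.042],
)

```text
t: 1.82
eef_pos: [0.6153, -0.0308, 0.1715]
eef_rot: [-3.129, 0.27, 0.011]
ft_force: [-0.2, -0.2, -0.6]
grip_width: 0.489
gripper_force: 0.0
```

Emit:
drive_tool(
  xyz=[
    [0,0,0],
    [0,0,0],
    [0,0,0],
    [0,0,0],
    [0,0,0],
  ],
  turn=[0,0,0,0,0],
  jaw=[0.042,0.042,0.042,0.042,0.042],
)

```text
t: 2.23
eef_pos: [0.6175, -0.0312, 0.1761]
eef_rot: [3.13, -0.271, 0.002]
ft_force: [0.6, -0.4, -0.5]
grip_width: 0.493
gripper_force: 0.0
```

```bash
python3 -c "
from h import *
to([.6225,-.0235,.101],-11)
w=shot('wrist','w1');print(proj(w,[[.6215,-.023,.1175],[.573,-.0115,.12]]))
cv2.imwrite('pics/w1c.png',cv2.resize(w['pixels'][150:390,150:410,::-1],None,fx=2.3,fy=2.3))"
```

```text
t 2.23 pos [ 0.6175 -0.0312  0.1761] yaw -9.89 shift mm [ 3.5 -8.5 75.1] turn 1.1 zt [ 1.4e-03 -3.0e-04 -1.0e+00]
[[266.31816281 229.63601626]
 [262.95383439 292.92657856]]
```

View pics/w1c.png

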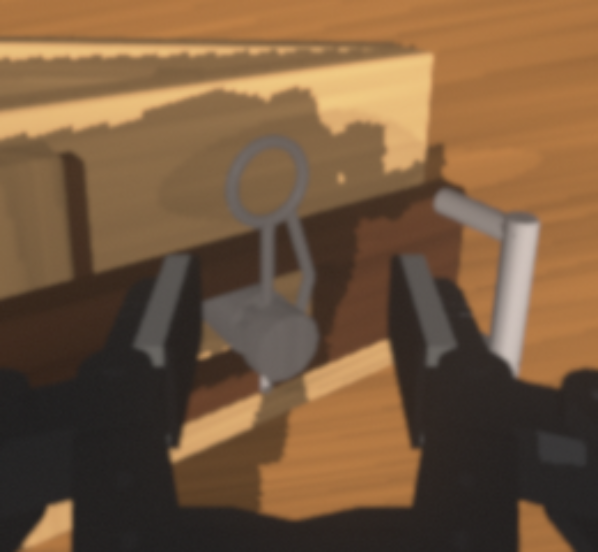

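Loop at crop (268,180), fingers' mid at (297): needs about 8.5 mm toward -tool y.

Emit:
drive_tool(
  xyz=[
    [0.003,-0.006,0.005],
    [0.004,-0.0085,0.015],
    [0.004,-0.0085,0.03],
    [0.004,-0.0085,0.045],
    [0.004,-0.0085,0.045],
  ],
  turn=[1,1,1,1,1],
  jaw=[0.042,0.042,0.042,0.042,0.042],
)

```text
t: 2.7
eef_pos: [0.6206, -0.0231, 0.1267]
eef_rot: [-3.127, 0.297, 0.01]
ft_force: [-1.0, 0.2, -0.8]
grip_width: 0.495
gripper_force: 0.0
```

Emit:
drive_tool(
  xyz=[
    [0,0,0],
    [0,0,0],
    [0,0,0],
    [0,0,0],
    [0,0,0],
  ],
  turn=[0,0,0,0,0],
  jaw=[0.042,0.042,0.042,0.042,0.042],
)

```text
t: 3.12
eef_pos: [0.623, -0.0236, 0.1311]
eef_rot: [3.127, -0.298, 0.002]
ft_force: [0.3, -0.4, 0.6]
grip_width: 0.492
gripper_force: 0.0
```

```bash
python3 -c "
from h import *
to([.6228,-.0232,.101],-11)"
```

```text
t 3.12 pos [ 0.623  -0.0236  0.1311] yaw -10.88 shift mm [-0.3 -0.3 30.1] turn 0.1 zt [ 1.4e-03 -3.0e-04 -1.0e+00]
```

Emit:
drive_tool(
  xyz=[
    [0,0,0.008],
    [0,0,0.016],
    [0,0,0.022],
    [0,0,0.027],
    [0,0,0.03],
  ],
  turn=[0,0,0,0,0],
  jaw=[0.042,0.042,0.042,0.042,0.042],
)

```text
t: 3.53
eef_pos: [0.6221, -0.0234, 0.0989]
eef_rot: [-3.127, 0.298, 0.003]
ft_force: [-0.3, 0.1, 0.6]
grip_width: 0.494
gripper_force: 0.0
```

Emit:
drive_tool(
  xyz=[
    [0,0,0],
    [0,0,0],
    [0,0,0],
    [0,0,0],
    [0,0,0],
  ],
  turn=[0,0,0,0,0],
  jaw=[0.034,0.028,0.022,0.016,0.01],
)

```text
t: 3.95
eef_pos: [0.6228, -0.0236, 0.1009]
eef_rot: [3.127, -0.298, 0.001]
ft_force: [-0.0, -0.9, 1.7]
grip_width: 0.254
gripper_force: 58.4
```

Emit:
drive_tool(
  xyz=[
    [0,0,0],
    [0,0,0],
    [0,0,0],
    [0,0,0],
    [0,0,0],
  ],
  turn=[0,0,0,0,0],
  jaw=[0,0,0,0,0],
)

```text
t: 4.37
eef_pos: [0.6228, -0.0236, 0.1006]
eef_rot: [3.127, -0.298, 0.001]
ft_force: [-0.5, -1.7, 3.7]
grip_width: 0.251
gripper_force: 58.5
```

```bash
python3 -c "
from h import *
to([.6228,-.0232,.101],-11)
w=shot('wrist','w2')
cv2.imwrite('pics/w2c.png',cv2.resize(w['pixels'][150:400,150:410,::-1],None,fx=2.3,fy=2.3))"
```

```text
t 4.37 pos [ 0.6228 -0.0236  0.1006] yaw -10.89 shift mm [-0.1 -0.4 -0.4] turn 0.1 zt [ 6.e-04 -3.e-04 -1.e+00]
```

View pics/w2c.png

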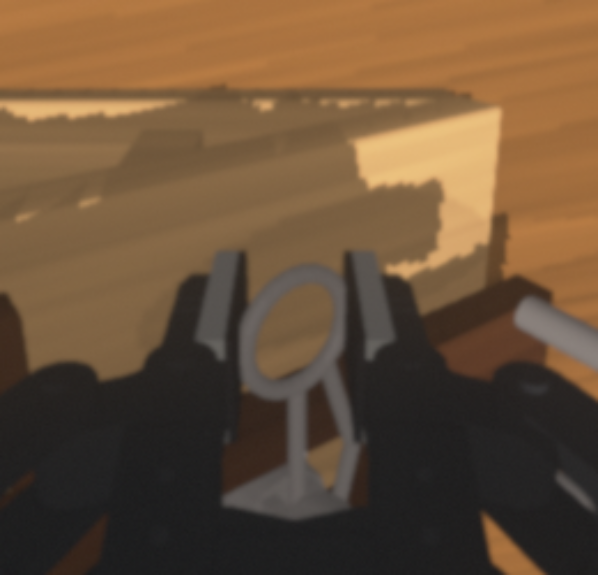

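The loop is gripped between the pads at crop (293,330), tilted. Now pull straight along +tool x.

Emit:
drive_tool(
  xyz=[
    [0.006,0,0],
    [0.014,0,0],
    [0.022,0,0],
    [0.03,0,0],
    [0.038,0,0],
  ],
  turn=[0,0,0,0,0],
  jaw=[0,0,0,0,0],
)

```text
t: 4.83
eef_pos: [0.6561, -0.0311, 0.0985]
eef_rot: [3.127, -0.299, -0.015]
ft_force: [0.4, 0.0, -0.1]
grip_width: 0.009
gripper_force: 0.0
```

Emit:
drive_tool(
  xyz=[
    [0.007,0,0],
    [0.014,0,0],
    [0.02,0,0],
    [0.02,0,0],
    [0.02,0,0],
  ],
  turn=[0,0,0,0,0],
  jaw=[0,0,0,0,0],
)

```text
t: 5.25
eef_pos: [0.6799, -0.0343, 0.0999]
eef_rot: [-3.127, 0.298, 0.0]
ft_force: [-0.1, 0.1, 0.4]
grip_width: -0.002
gripper_force: 0.0
```

```bash
python3 -c "
from h import *
to([.6228,-.0232,.101],-11)
w=shot('wrist','w3')
cv2.imwrite('pics/w3c.png',cv2.resize(w['pixels'][150:400,150:410,::-1],None,fx=2.3,fy=2.3))"
```

```text
t 5.25 pos [ 0.6799 -0.0343  0.0999] yaw -10.88 shift mm [-58.1  -0.1  -1.1] turn 0.1 zt [-0.  0. -1.]
```

View pics/w3c.png

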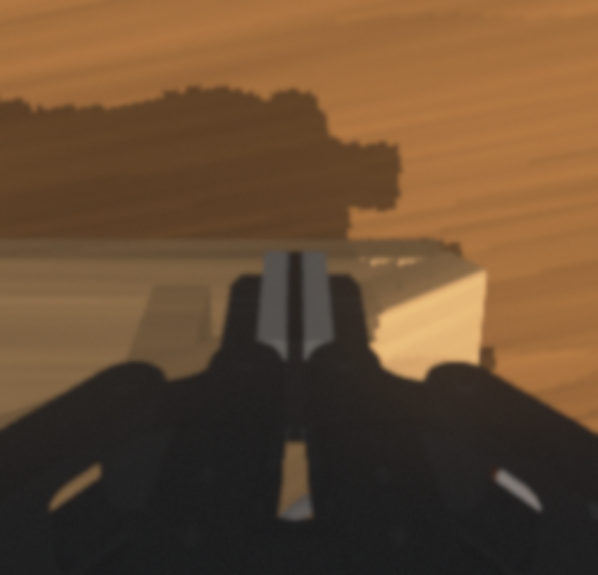

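The pads shut empty: the loop slipped out. I'll go up and back to the earlier view pose and find the clip again.

Emit:
drive_tool(
  xyz=[
    [0,0,-0.035],
    [0,0,-0.075],
    [-0.03,0.002,-0.077],
    [-0.06,0.006,-0.077],
    [-0.06,0.006,-0.077],
  ],
  turn=[0,0,0,0,0],
  jaw=[0,0.01,0.042,0.042,0.042],
)

```text
t: 5.72
eef_pos: [0.6134, -0.0278, 0.1769]
eef_rot: [-3.127, 0.297, 0.011]
ft_force: [0.2, -0.1, -0.4]
grip_width: 0.496
gripper_force: 0.0
```

Emit:
drive_tool(
  xyz=[
    [0,0,0],
    [0,0,0],
    [0,0,0],
    [0,0,0],
    [0,0,0],
  ],
  turn=[0,0,0,0,0],
  jaw=[0.042,0.042,0.042,0.042,0.042],
)

```text
t: 6.13
eef_pos: [0.6202, -0.0291, 0.177]
eef_rot: [3.127, -0.298, 0.0]
ft_force: [0.5, 0.1, -0.2]
grip_width: 0.494
gripper_force: 0.0
```

```bash
python3 -c "
from h import *
to([.6175,-.0312,.1761],-11)
w=shot('wrist','w4');o=dict(np.load('w1.npz'))
im=[cv2.resize(x['pixels'][150:350,180:370,::-1],None,fx=2.1,fy=2.6,interpolation=3) for x in (o,w)]
cv2.imwrite('pics/w4c.png',np.hstack(im))"
```

```text
t 6.13 pos [ 0.6202 -0.0291  0.177 ] yaw -10.89 shift mm [-2.2  2.6  0.9] turn 0.1 zt [ 1.e-04 -1.e-04 -1.e+00]
```

View pics/w4c.png

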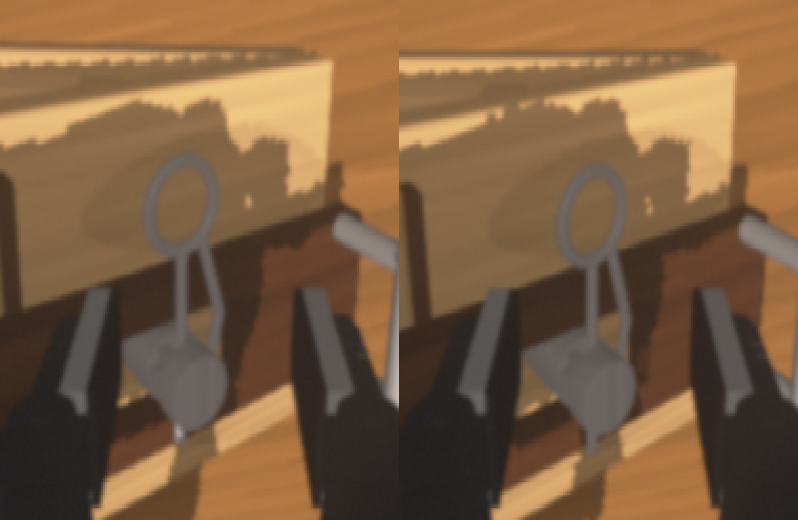

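Left is the earlier view, right is now. The clip is still in the pin, with the loop at right (592,215) and slightly more tilted. I'll measure finger thickness and the ring's present plane from depth to plan a diagonal grasp, with one finger behind the loop's uphill shoulder.

```bash
python3 - <<'E'
from h import *
s=env.observe();Rt=R.from_rotvec(s['eef_rot']).as_matrix();
def tool(c,p): 
    X=cloud(c);X=X[c['range_z']>0].reshape(-1,3);return (X-p)@Rt
for f,p in(('w3',np.array([.6799,-.0343,.0999])),('w4',s['eef_pos'])):
    X=tool(dict(np.load(f+'.npz')),p)
    for z0 in(-.004,-.012,-.02,-.03,-.04,-.05,-.06):
        k=(abs(X[:,2]-z0)<.004)&(abs(X[:,0])<.03)&(abs(X[:,1])<.06)
        if f=='w4': k&=(X[:,0]<.014)
        if k.sum(): print(f,z0,k.sum(),'x',np.percentile(X[k,0],[1,50,99]).round(4),'y',np.percentile(X[k,1],[1,10,50,90,99]).round(4))
# ring
for f in('w1','w4'):
    c=dict(np.load(f+'.npz'));X=cloud(c).reshape(-1,3)
    ctr=np.array([.6222,-.023,.1175]);yaw=np.radians(79);u=np.r_[np.cos(yaw),np.sin(yaw),0];r=-np.r_[-np.sin(yaw),np.cos(yaw),0]
    Y=(X-ctr)@np.c_[u,r,[0,0,1]]
    k=(abs(Y[:,0])<.018)&(abs(Y[:,1])<.018)&(abs(Y[:,2])<.018)
    Z=Y[k];A=np.c_[Z[:,:2],np.ones(len(Z))];w=np.ones(len(Z),bool)
    for i in range(5):
        g=np.linalg.lstsq(A[w],Z[w,2],rcond=None)[0];w=abs(A@g-Z[:,2])<.004
    print(f,k.sum(),w.sum(),g.round(4),'tilt',np.degrees(np.arctan(g[:2])).round(1),'ext',[np.percentile(Z[w,i],[2,98]).round(4) for i in range(3)])
E
```

```text
w3 -0.004 120 x [0.0069 0.0115 0.0122] y [-0.0118 -0.0072 -0.0008  0.0054  0.0106]
w3 -0.012 450 x [0.0071 0.0111 0.0123] y [-0.014  -0.0116 -0.0006  0.0098  0.0123]
w3 -0.02 550 x [0.0068 0.0083 0.0123] y [-0.0142 -0.0118 -0.001   0.0103  0.0125]
w3 -0.03 566 x [0.007  0.0112 0.0123] y [-0.014  -0.0115 -0.0006  0.0101  0.0126]
w3 -0.04 905 x [-0.0093  0.0092  0.0142] y [-0.0199 -0.0113 -0.0009  0.01    0.0191]
w3 -0.05 3013 x [-0.009   0.0123  0.0145] y [-0.0347 -0.027   0.001   0.026   0.0335]
w3 -0.06 5161 x [-0.0084  0.0089  0.0135] y [-0.0411 -0.0346 -0.0037  0.0335  0.0401]
w4 -0.004 176 x [-0.0092  0.0054  0.0123] y [-0.0273 -0.0235  0.0201  0.0222  0.0264]
w4 -0.012 579 x [-0.0095  0.0081  0.0125] y [-0.0342 -0.0307  0.0201  0.0296  0.0331]
w4 -0.02 720 x [-0.0096  0.008   0.0124] y [-0.0348 -0.0318 -0.0212  0.0305  0.0336]
w4 -0.03 901 x [-0.0095  0.0079  0.0125] y [-0.0347 -0.0314 -0.0212  0.0305  0.0336]
w4 -0.04 1123 x [-0.0095  0.0076  0.0131] y [-0.0345 -0.0256 -0.0212  0.0245  0.0327]
w4 -0.05 2095 x [0.0054 0.0125 0.0139] y [-0.0526 -0.0434  0.0207  0.0421  0.0515]
w4 -0.06 5822 x [-0.0106  0.0036  0.0136] y [-0.055  -0.0497 -0.0208  0.0488  0.0539]
w1 634 634 [ 6.864e-01 -4.900e-03 -5.000e-04] tilt [34.5 -0.3] ext [array([-0.0112,  0.0117]), array([-0.0167,  0.0138]), array([-0.0085,  0.0076])]
w4 604 603 [ 0.8566 -0.0133  0.0014] tilt [40.6 -0.8] ext [array([-0.0116,  0.0099]), array([-0.0171,  0.0132]), array([-0.0087,  0.0097])]
```

Emit:
drive_tool(
  xyz=[
    [0.002,-0.001,0],
    [0.004,-0.003,0],
    [0.006,-0.005,0.005],
    [0.006,-0.005,0.01],
    [0.006,-0.005,0.015],
  ],
  turn=[-7,-14,-21,-28,-35],
  jaw=[0.0385,0.0385,0.0385,0.0385,0.0385],
)

```text
t: 6.6
eef_pos: [0.6268, -0.0252, 0.1618]
eef_rot: [3.07, 0.666, 0.0]
ft_force: [-1.1, -0.1, -0.7]
grip_width: 0.45
gripper_force: 0.0
```

Emit:
drive_tool(
  xyz=[
    [0,0,0.005],
    [0,0,0.01],
    [0,0,0.015],
    [0,0,0.02],
    [0,0,0.02],
  ],
  turn=[-7,-10,-10,-10,-10],
  jaw=[0.0385,0.0385,0.0385,0.0385,0.0385],
)

```text
t: 7.02
eef_pos: [0.6259, -0.0251, 0.1409]
eef_rot: [-3.003, -0.918, 0.003]
ft_force: [0.1, 0.1, 0.8]
grip_width: 0.451
gripper_force: 0.0
```

Emit:
drive_tool(
  xyz=[
    [0,0,0],
    [0,0,0],
    [0,0,0],
    [0,0,0],
    [0,0,0],
  ],
  turn=[0,0,0,0,0],
  jaw=[0.0385,0.0385,0.0385,0.0385,0.0385],
)

```text
t: 7.43
eef_pos: [0.6265, -0.0252, 0.1426]
eef_rot: [3.003, 0.921, 0.001]
ft_force: [-0.5, 0.3, 0.2]
grip_width: 0.45
gripper_force: 0.0
```

```bash
cat > ring.py <<'E'
from h import *
import sys
s=env.observe();Rt=R.from_rotvec(s['eef_rot']).as_matrix();p=s['eef_pos']
c=shot('wrist',sys.argv[1]);X=cloud(c).reshape(-1,3)
ctr=np.array([.6222,-.023,.1175]);yaw=np.radians(79);u=np.r_[np.cos(yaw),np.sin(yaw),0];r=-np.r_[-np.sin(yaw),np.cos(yaw),0]
Y=(X-ctr)@np.c_[u,r,[0,0,1]]
k=(abs(Y[:,0])<.018)&(abs(Y[:,1])<.019)&(abs(Y[:,2])<.018)&(c['range_z'].ravel()>0)
Z=Y[k];Z=Z[abs(Z[:,2]-.75*Z[:,0])<.006]
e=[np.percentile(Z[:,i],[2,98]) for i in(0,1)];print('ring ext u,r',np.round(e,4),len(Z))
T=(X-p)@Rt;k=(c['range_z'].ravel()>0)&(abs(T[:,2]+.025)<.012)&(abs(T[:,0])<.02)&(abs(T[:,1])<.06)
print('finger x',np.percentile(T[k,0],[1,99]).round(4))
for sg in(-1,1):
    q=T[k&(T[:,1]*sg>0.012)];print('finger',sg,np.percentile(q[:,1],[1,50,99]).round(4))
E
python3 ring.py w5; python3 -c "
from h import *
to([.6272,-.025,.105],34);print(env.observe()['q'].round(2))"
```

```text
ring ext u,r [[-0.0112  0.0104]
 [-0.018   0.0127]] 734
finger x [-0.0094  0.0126]
finger -1 [-0.0325 -0.022  -0.0189]
finger 1 [0.019  0.022  0.0326]
t 7.48 pos [ 0.6264 -0.0252  0.1426] yaw 34.11 shift mm [ 0.7  0.2 37.6] turn 0.1 zt [ 5.e-04 -2.e-04 -1.e+00]
[-0.16  0.6   1.35 -0.    1.19  0.81]
```

```bash
python3 - <<'E'
from h import *
from scipy.optimize import least_squares
for f in('w1','w4','w5'):
    c=dict(np.load(f+'.npz'));X=cloud(c).reshape(-1,3)
    ctr=np.array([.6222,-.023,.1175]);yaw=np.radians(79);u=np.r_[np.cos(yaw),np.sin(yaw),0];r=-np.r_[-np.sin(yaw),np.cos(yaw),0]
    Y=(X-ctr)@np.c_[u,r,[0,0,1]]
    Z=Y[(abs(Y[:,0])<.018)&(abs(Y[:,1])<.02)&(abs(Y[:,2]-.75*Y[:,0])<.006)&(Y[:,1]>-.012)]
    g=lambda q:np.hypot(np.hypot(Z[:,0]-q[0],Z[:,2]-q[2])*np.sign(Z[:,0]-q[0]),Z[:,1]-q[1])-.013
    s=least_squares(g,[0,0,0],loss='soft_l1',f_scale=.001);print(f,s.x.round(4),len(Z),'rms',np.sqrt(np.mean(s.fun**2)).round(4),'loop',(ctr+s.x@np.c_[u,r,[0,0,1]].T).round(4))
E
```

```text
w1 [ 0.0015  0.0003 -0.0021] 531 rms 0.001 loop [ 0.6228 -0.0216  0.1154]
w4 [ 0.0002 -0.0005 -0.0009] 489 rms 0.001 loop [ 0.6218 -0.0227  0.1166]
w5 [ 0.0007 -0.0008 -0.0009] 591 rms 0.0009 loop [ 0.6215 -0.0221  0.1166]
```

Emit:
drive_tool(
  xyz=[
    [0,0,0.01],
    [0,0,0.02],
    [0,0,0.028],
    [0,0,0.034],
    [0,0,0.037],
  ],
  turn=[0,0,0,0,0],
  jaw=[0.0385,0.0385,0.0385,0.0385,0.0385],
)

```text
t: 7.9
eef_pos: [0.6257, -0.0251, 0.1035]
eef_rot: [-3.003, -0.921, 0.003]
ft_force: [0.6, 0.1, 0.0]
grip_width: 0.45
gripper_force: 0.0
```

Emit:
drive_tool(
  xyz=[
    [0,0,0],
    [0,0,0],
    [0,0,0],
    [0,0,0],
    [0,0,0],
  ],
  turn=[0,0,0,0,0],
  jaw=[0.0385,0.0385,0.0385,0.0385,0.0385],
)

```text
t: 8.32
eef_pos: [0.6266, -0.0252, 0.1057]
eef_rot: [3.003, 0.921, 0.001]
ft_force: [-0.3, -0.6, -0.1]
grip_width: 0.451
gripper_force: 0.0
```

Emit:
drive_tool(
  xyz=[
    [0,-0.001,0],
    [0,-0.002,0],
    [0,-0.003,0.001],
    [0,-0.004,0.001],
    [0,-0.004,0.001],
  ],
  turn=[0,0,0,0,0],
  jaw=[0.0365,0.0345,0.0325,0.03,0.027],
)

```text
t: 8.73
eef_pos: [0.6239, -0.0216, 0.1042]
eef_rot: [-3.003, -0.922, 0.0]
ft_force: [0.1, 0.1, 0.2]
grip_width: 0.317
gripper_force: 3.4
```

Emit:
drive_tool(
  xyz=[
    [0,0,0],
    [0,0,0],
    [0,0,0],
    [0,0,0],
    [0,0,0],
  ],
  turn=[0,0,0,0,0],
  jaw=[0.025,0.023,0.02,0.018,0.018],
)

```text
t: 9.15
eef_pos: [0.6241, -0.0214, 0.1042]
eef_rot: [-3.003, -0.921, -0.0]
ft_force: [-1.2, 4.1, 0.2]
grip_width: 0.268
gripper_force: 59.4
```

Emit:
drive_tool(
  xyz=[
    [0.002,0.002,0],
    [0.004,0.004,0],
    [0.006,0.006,0],
    [0.008,0.008,0],
    [0.01,0.01,0],
  ],
  turn=[0,0,0,0,0],
  jaw=[0.018,0.018,0.018,0.018,0.018],
)

```text
t: 9.57
eef_pos: [0.6296, -0.0226, 0.1017]
eef_rot: [-2.994, -0.919, 0.03]
ft_force: [-23.7, 7.7, 4.9]
grip_width: 0.271
gripper_force: 64.1
```

Emit:
drive_tool(
  xyz=[
    [0.001,0.001,0],
    [0.002,0.002,0],
    [0.003,0.003,0],
    [0.004,0.004,0],
    [0.004,0.004,0],
  ],
  turn=[0,0,0,0,0],
  jaw=[0.018,0.018,0.018,0.018,0.018],
)

```text
t: 9.98
eef_pos: [0.641, -0.0249, 0.1032]
eef_rot: [-3.0, -0.92, 0.009]
ft_force: [-7.1, 4.9, 1.0]
grip_width: 0.273
gripper_force: 59.1
```

Emit:
drive_tool(
  xyz=[
    [0.003,0.003,0],
    [0.006,0.006,0],
    [0.009,0.009,0],
    [0.012,0.012,0],
    [0.015,0.015,0],
  ],
  turn=[0,0,0,0,0],
  jaw=[0.018,0.018,0.018,0.018,0.018],
)

```text
t: 10.4
eef_pos: [0.6594, -0.0291, 0.1018]
eef_rot: [-2.998, -0.92, 0.02]
ft_force: [-10.5, 2.5, -0.0]
grip_width: 0.221
gripper_force: 30.6
```

```bash
python3 -c "
from h import *
w=shot('wrist','w6');cv2.imwrite('pics/w6c.png',cv2.resize(w['pixels'][100:400,130:430,::-1],None,fx=1.9,fy=1.9))"
```

Emit:
drive_tool(
  xyz=[
    [0.002,0.002,0],
    [0.004,0.004,0],
    [0.006,0.006,0],
    [0.008,0.008,0],
    [0.01,0.01,0],
  ],
  turn=[0,0,0,0,0],
  jaw=[0.017,0.016,0.015,0.014,0.014],
)

```text
t: 10.87
eef_pos: [0.6784, -0.033, 0.104]
eef_rot: [3.002, 0.922, -0.001]
ft_force: [0.5, -0.3, -0.4]
grip_width: 0.164
gripper_force: 0.0
```

```bash
python3 -c "
from h import *
w=shot('wrist','w7');v=dict(np.load('w6.npz'));b=dict(np.load('w4.npz'))
cv2.imwrite('pics/w7c.png',np.hstack([cv2.resize(x['pixels'][80:400,130:430,::-1],(395,421)) for x in(v,w)]))"
python3 - <<'E'
from h import *
yaw=np.radians(79);u=np.r_[np.cos(yaw),np.sin(yaw),0];r=-np.r_[-np.sin(yaw),np.cos(yaw),0]
n=np.r_[-.574*np.cos(yaw),-.574*np.sin(yaw),.819];us=np.cross(n,r)*1
us=.819*u+np.r_[0,0,.574]
p0=np.array([.5716,-.0125,.1165+.001]) # pin hole from loop
s=env.observe();Rt=R.from_rotvec(s['eef_rot']).as_matrix();print(s['eef_pos'])
for f in('w6','w7'):
    c=dict(np.load(f+'.npz'));X=cloud(c).reshape(-1,3);X=X[c['range_z'].ravel()>0]
    T=(X-np.array([.6594,-.0291,.1018] if f=='w6' else s['eef_pos']))@Rt
    notf=~((abs(T[:,0])<.02)&(abs(T[:,1])>.006)&(T[:,2]<0.002))&(T[:,2]>-.045)
    Y=(X-p0)@np.c_[us,r,n]
    k=notf&(Y[:,1]>.031)&(Y[:,1]<.14)&(abs(Y[:,0])<.06)&(Y[:,2]>-.03)
    Z=Y[k];print(f,k.sum())
    for a in np.arange(.031,.14,.006):
        q=Z[(Z[:,1]>=a)&(Z[:,1]<a+.006)]
        if len(q)>3: print(round(a,3),len(q),'us',np.percentile(q[:,0],[2,50,98]).round(4),'n',np.percentile(q[:,2],[2,50,98]).round(4))
E
```

```text
[ 0.67936086 -0.03314859  0.10449269]
w6 605
0.055 25 us [0.0502 0.0581 0.0598] n [-0.0298 -0.0185 -0.0175]
0.061 275 us [0.0555 0.0578 0.0599] n [-0.0298 -0.0217 -0.0176]
0.079 26 us [0.0048 0.0063 0.0076] n [0.0027 0.0054 0.0062]
0.085 125 us [0.0037 0.0063 0.0081] n [0.0015 0.0041 0.0057]
0.091 146 us [-0.0009  0.003   0.0061] n [-0.002   0.0018  0.0045]
0.097 8 us [-0.0009 -0.      0.001 ] n [-0.0021 -0.001   0.0003]
w7 410
0.061 254 us [-0.0596 -0.0544 -0.0486] n [-0.0089  0.0058  0.0158]
0.067 130 us [-0.0528 -0.0438 -0.0379] n [-0.0141 -0.0089  0.0005]
0.073 25 us [-0.0413 -0.0388 -0.0372] n [-0.0177 -0.0149 -0.0117]
```

Emit:
drive_tool(
  xyz=[
    [0,0,-0.02],
    [0,0,-0.05],
    [0,0,-0.085],
    [0,0,-0.12],
    [0,0,-0.14],
  ],
  turn=[0,0,0,0,0],
  jaw=[0.014,0.014,0.014,0.014,0.014],
)

```text
t: 11.33
eef_pos: [0.6798, -0.033, 0.2497]
eef_rot: [3.0, 0.92, 0.011]
ft_force: [0.0, -0.2, 0.3]
grip_width: 0.165
gripper_force: 0.0
```

Emit:
drive_tool(
  xyz=[
    [0,0,0],
    [0,0,0],
    [0,0,0],
    [0,0,0],
    [0,0,0],
  ],
  turn=[0,0,0,0,0],
  jaw=[0.014,0.014,0.014,0.014,0.014],
)

```text
t: 11.75
eef_pos: [0.6778, -0.0323, 0.2425]
eef_rot: [-3.002, -0.921, 0.004]
ft_force: [-0.4, -0.0, -0.4]
grip_width: 0.164
gripper_force: 0.0
```

```bash
python3 - <<'E'
from h import *
a=shot('scene','s8');w=shot('wrist','w8');t=shot('top','t8')
A=cv2.resize(a['pixels'][100:290,205:395,::-1],(400,400),interpolation=3)
W=cv2.resize(w['pixels'][:,:,::-1],(400,300))
T=cv2.resize(t['pixels'][150:290,200:330,::-1],(279,300),interpolation=3)
B=np.zeros((600,800,3),np.uint8);B[:400,:400]=A;B[:300,400:]=W;B[300:,400:679]=T
cv2.imwrite('pics/m8.png',B)
E
```

```text
(no output)
```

View pics/m8.png

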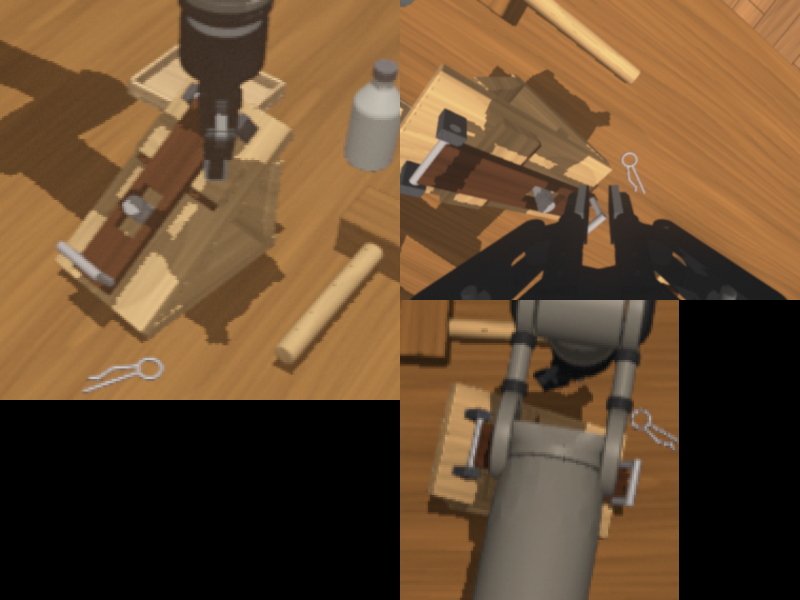

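The clip is out and lies flat on the free table near the jig's low end: loop at composite (150,368) in the scene view, (629,160) in the wrist view and (641,418) in the top view. I'll locate it from the cloud.

```bash
cat > clip.py <<'E'
from h import *
from scipy.optimize import least_squares
def zc(c,u,v,z=.002):
    K=np.array([[c['fx'],0,c['cx']],[0,c['fy'],c['cy']],[0,0,1.]])
    p=cv2.undistortPoints(np.array([[[u,v]]],float),K,np.array([float(c['k1']),0,0,0])).ravel()
    Rm=R.from_rotvec(np.ravel(c['rvec'])).as_matrix();d=Rm.T@np.r_[p,1];o=-Rm.T@np.ravel(c['tvec']);return o+d*(z-o[2])/d[2]
def grey(c,near,rad=.11):
    # light grey wire pixels projected to z=.002
    im=c['pixels'].astype(int);sat=im.max(2)-im.min(2)
    X=cloud(c);m=(sat<40)&(im.max(2)>90)&(c['range_z']>0)&(np.hypot(X[...,0]-near[0],X[...,1]-near[1])<rad)&(X[...,2]<.02)
    v,u=np.nonzero(m);return np.array([zc(c,a,b)[:2] for a,b in zip(u,v)]).reshape(-1,2)
def fitloop(P,c0):
    Q=P[np.hypot(*(P-c0).T)<.02]
    for i in range(3):
        s=least_squares(lambda q:np.hypot(*(Q-q).T)-.013,c0,loss='soft_l1',f_scale=.001);c0=s.x;Q=P[np.hypot(*(P-c0).T)<.017]
    return c0,len(Q),np.sqrt(np.mean(s.fun**2))
E
python3 - <<'E'
from clip import *
S=dict(np.load('s8.npz'));W=dict(np.load('w8.npz'))
ls=zc(S,276.3,274.8);lw=zc(W,320.6,224);print(ls,lw,'tips',zc(S,244.4,285.3),zc(W,341,268))
for c,l in((S,ls),(W,lw)):
    P=grey(c,l);print(len(P))
    if len(P)>10:
        C,k,e=fitloop(P,l[:2]);d=P-C;i=np.argmax(np.hypot(*d.T));print('loop',C.round(4),k,e.round(4),'far',P[i].round(4),np.hypot(*d[i]).round(4),'mean dir deg',np.degrees(np.arctan2(*(d[np.hypot(*d.T)>.03].mean(0)[::-1]))).round(1))
to([.65,-.14,.15],-11)
E
```

```text
[ 0.6597249  -0.11183233  0.002     ] [ 0.65830804 -0.11338038  0.002     ] tips [ 0.61801705 -0.17754475  0.002     ] [ 0.62163744 -0.17633351  0.002     ]
141
loop [ 0.6578 -0.1126] 59 0.0015 far [ 0.6186 -0.1761] 0.0746 mean dir deg -128.5
316
loop [ 0.6592 -0.1128] 143 0.0012 far [ 0.6212 -0.1785] 0.0759 mean dir deg -127.7
t 11.9 pos [ 0.6781 -0.0323  0.2434] yaw 34.11 shift mm [-83.6  73.5  93.4] turn 45.1 zt [-1.3e-03  1.0e-04 -1.0e+00]
```

Emit:
drive_tool(
  xyz=[
    [-0.02,0.018,0],
    [-0.042,0.038,0],
    [-0.06,0.056,0.02],
    [-0.0606,0.056,0.055],
    [-0.0606,0.056,0.09],
  ],
  turn=[7,14,19,19,19],
  jaw=[0.042,0.042,0.042,0.042,0.042],
)

```text
t: 12.32
eef_pos: [0.6598, -0.1148, 0.1545]
eef_rot: [3.113, 0.408, 0.005]
ft_force: [0.7, -0.0, -0.7]
grip_width: 0.494
gripper_force: 0.0
```

Emit:
drive_tool(
  xyz=[
    [0,0,0.02],
    [0,0,0.04],
    [0,0,0.05],
    [0,0,0.05],
    [0,0,0.05],
  ],
  turn=[0,0,0,0,0],
  jaw=[0.042,0.042,0.042,0.042,0.042],
)

```text
t: 12.73
eef_pos: [0.6597, -0.1127, 0.1045]
eef_rot: [3.114, 0.413, -0.0]
ft_force: [-0.1, 0.2, -0.0]
grip_width: 0.492
gripper_force: 0.0
```

Emit:
drive_tool(
  xyz=[
    [0,0,0],
    [0,0,0],
    [0,0,0],
    [0,0,0],
    [0,0,0],
  ],
  turn=[0,0,0,0,0],
  jaw=[0.042,0.042,0.042,0.042,0.042],
)

```text
t: 13.15
eef_pos: [0.6597, -0.1127, 0.105]
eef_rot: [3.114, 0.413, 0.001]
ft_force: [0.5, -1.0, 0.6]
grip_width: 0.494
gripper_force: 0.0
```

```bash
cat > look.py <<'E'
from clip import *
import sys
l=np.array([float(sys.argv[2]),float(sys.argv[3])])
s=env.observe();Rt=R.from_rotvec(s['eef_rot']).as_matrix()
c=shot('wrist',sys.argv[1]);P=grey(c,l)
X=cloud(c).reshape(-1,3);X=X[c['range_z'].ravel()>0];T=(X-s['eef_pos'])@Rt
k=(abs(T[:,0])<.016)&(abs(T[:,1])>.015)&(abs(T[:,1])<.04)&(T[:,2]>-.03)&(T[:,2]<.02)
print('grey',len(P),'finger tip z',np.percentile(T[k,2],[50,95,99]).round(4),'x',np.percentile(T[k,0],[1,99]).round(4))
if len(P)>20:
    C,n,e=fitloop(P,l);d=P-C;i=np.argmax(np.hypot(*d.T));print('loop',C.round(4),n,e.round(4),'far',P[i].round(4),np.hypot(*d[i]).round(4))
to([C[0],C[1],.0],15)
E
python3 look.py w9 .6592 -.1128
```

```text
grey 1014 finger tip z [-0.0194 -0.0065 -0.0029] x [-0.0095  0.0125]
loop [ 0.659  -0.1129] 572 0.0016 far [ 0.6219 -0.1784] 0.0753
t 13.2 pos [ 0.6597 -0.1127  0.1048] yaw 15.11 shift mm [ -0.8  -0.  104.8] turn 0.1 zt [ 7.e-04 -3.e-04 -1.e+00]
```

Emit:
drive_tool(
  xyz=[
    [0,0,0.025],
    [0,0,0.05],
    [0,0,0.07],
    [0,0,0.08],
    [0,0,0.085],
  ],
  turn=[0,0,0,0,0],
  jaw=[0.042,0.042,0.042,0.042,0.042],
)

```text
t: 13.62
eef_pos: [0.6586, -0.1124, 0.0175]
eef_rot: [-3.113, -0.413, 0.004]
ft_force: [0.1, 0.1, 1.0]
grip_width: 0.49
gripper_force: 0.0
```

Emit:
drive_tool(
  xyz=[
    [0,0,0.005],
    [0,0,0.01],
    [0,0,0.014],
    [0,0,0.016],
    [0,0,0.017],
  ],
  turn=[0,0,0,0,0],
  jaw=[0.042,0.042,0.042,0.042,0.042],
)

```text
t: 14.03
eef_pos: [0.6597, -0.1127, 0.0025]
eef_rot: [3.114, 0.413, 0.001]
ft_force: [0.1, 0.2, 0.1]
grip_width: 0.493
gripper_force: 0.0
```

Emit:
drive_tool(
  xyz=[
    [0,0,0],
    [0,0,0],
    [0,0,0],
    [0,0,0],
    [0,0,0],
  ],
  turn=[0,0,0,0,0],
  jaw=[0.042,0.042,0.042,0.042,0.042],
)

```text
t: 14.45
eef_pos: [0.6596, -0.1127, 0.0025]
eef_rot: [3.114, 0.413, 0.001]
ft_force: [0.3, 1.0, 1.1]
grip_width: 0.49
gripper_force: 0.0
```

Down 1.5 mm more, then close.

Emit:
drive_tool(
  xyz=[
    [0,0,0.0015],
    [0,0,0.0015],
    [0,0,0.0015],
    [0,0,0.0015],
    [0,0,0.0015],
  ],
  turn=[0,0,0,0,0],
  jaw=[0.04,0.037,0.034,0.03,0.028],
)

```text
t: 14.87
eef_pos: [0.6595, -0.1127, 0.0009]
eef_rot: [3.114, 0.413, 0.0]
ft_force: [-0.7, -0.1, 0.8]
grip_width: 0.336
gripper_force: 20.4
```

Emit:
drive_tool(
  xyz=[
    [0,0,0],
    [0,0,0],
    [0,0,0],
    [0,0,0],
    [0,0,0],
  ],
  turn=[0,0,0,0,0],
  jaw=[0.026,0.024,0.022,0.022,0.022],
)

```text
t: 15.28
eef_pos: [0.6596, -0.1127, 0.0011]
eef_rot: [3.114, 0.413, 0.0]
ft_force: [-1.3, 0.3, 4.7]
grip_width: 0.309
gripper_force: 58.9
```

Emit:
drive_tool(
  xyz=[
    [0,0,-0.004],
    [0,0,-0.01],
    [0,0,-0.018],
    [0,0,-0.028],
    [0,0,-0.04],
  ],
  turn=[0,0,0,0,0],
  jaw=[0.022,0.022,0.022,0.022,0.022],
)

```text
t: 15.7
eef_pos: [0.6594, -0.1126, 0.0415]
eef_rot: [-3.114, -0.413, 0.001]
ft_force: [-0.1, -0.2, 0.2]
grip_width: 0.307
gripper_force: 59.1
```

Emit:
drive_tool(
  xyz=[
    [0,0,-0.02],
    [0,0,-0.05],
    [0,0,-0.085],
    [0,0,-0.12],
    [0,0,-0.155],
  ],
  turn=[0,0,0,0,0],
  jaw=[0.022,0.022,0.022,0.022,0.022],
)

```text
t: 16.12
eef_pos: [0.6593, -0.1126, 0.1989]
eef_rot: [3.114, 0.413, 0.002]
ft_force: [1.1, -0.7, -1.2]
grip_width: 0.307
gripper_force: 59.1
```

```bash
cat > held.py <<'E'
from clip import *
import sys
# clip in hand: points near/below tips in tool frame
s=env.observe();Rt=R.from_rotvec(s['eef_rot']).as_matrix();c=shot('wrist',sys.argv[1])
X=cloud(c);T=(X-s['eef_pos'])@Rt;im=c['pixels'].astype(int)
k=(c['range_z']>0)&(T[...,2]>-.03)&(T[...,2]<.08)&(np.abs(T[...,:2])<.11).all(-1)
fing=(abs(T[...,0])<.016)&(abs(T[...,1])>.0145)&(T[...,2]<0.003)
Q=T[k&~fing];print(len(Q))
for a in np.arange(-.1,.1,.01):
    q=Q[(Q[:,0]>=a)&(Q[:,0]<a+.01)]
    if len(q)>4: print(a.round(2),len(q),'y',np.percentile(q[:,1],[2,50,98]).round(3),'z',np.percentile(q[:,2],[2,50,98]).round(3))
to([.4386,.3336,.1],132)
E
python3 held.py w10
```

```text
2309
-0.08 5 y [-0.11  -0.109 -0.107] z [0.074 0.074 0.076]
-0.07 77 y [-0.11  -0.107 -0.103] z [0.071 0.074 0.076]
-0.06 142 y [-0.11  -0.107 -0.103] z [0.068 0.072 0.079]
-0.05 10 y [-0.11   0.019  0.02 ] z [-0.004 -0.003  0.073]
-0.04 119 y [0.009 0.013 0.017] z [-0.004 -0.003 -0.001]
-0.03 128 y [0.004 0.008 0.012] z [-0.004 -0.003 -0.001]
-0.02 361 y [-0.01   0.002  0.013] z [-0.004 -0.003 -0.001]
-0.01 483 y [-0.014  0.006  0.013] z [-0.028 -0.003 -0.001]
-0.0 485 y [-0.014  0.006  0.013] z [-0.029 -0.003 -0.001]
0.01 499 y [-0.014  0.001  0.014] z [-0.029 -0.003 -0.   ]
t 16.17 pos [ 0.6624 -0.1134  0.2076] yaw 15.12 shift mm [-100.7 -490.7  102.7] turn -116.9 zt [ 0.0138 -0.0041 -0.9999]
```

Emit:
drive_tool(
  xyz=[
    [0,0,-0.03],
    [0,0,-0.06],
    [-0.006,-0.025,-0.075],
    [-0.014,-0.055,-0.075],
    [-0.023,-0.09,-0.075],
  ],
  turn=[-5,-11,-18,-25,-32],
  jaw=[0.022,0.022,0.022,0.022,0.022],
)

```text
t: 16.58
eef_pos: [0.6139, -0.0321, 0.2729]
eef_rot: [2.875, 1.26, 0.005]
ft_force: [0.4, 0.5, -1.0]
grip_width: 0.311
gripper_force: 59.2
```

```bash
python3 -c "
from h import *
to([.4077,.3357,.27],132)"
```

```text
t 16.58 pos [ 0.6139 -0.0321  0.2729] yaw 47.34 shift mm [ 130.8 -400.9    1.7] turn -84.7 zt [ 0.0041 -0.001  -1.    ]
```

Emit:
drive_tool(
  xyz=[
    [0.012,-0.036,0],
    [0.024,-0.073,0],
    [0.036,-0.11,0],
    [0.048,-0.147,0],
    [0.06,-0.184,0],
  ],
  turn=[-7,-14,-21,-28,-35],
  jaw=[0.022,0.022,0.022,0.022,0.022],
)

```text
t: 17.0
eef_pos: [0.5186, 0.1388, 0.2719]
eef_rot: [2.362, 2.07, 0.002]
ft_force: [0.6, 0.5, -1.3]
grip_width: 0.307
gripper_force: 59.2
```

```bash
python3 -c "
from h import *
to([.4077,.3357,.27],132)"
```

```text
t 17.0 pos [0.5186 0.1388 0.2719] yaw 82.44 shift mm [ 180.6 -135.8    1.8] turn -49.6 zt [ 1.7e-03  2.0e-04 -1.0e+00]
```

Emit:
drive_tool(
  xyz=[
    [0.03,-0.022,0],
    [0.06,-0.045,0],
    [0.09,-0.068,0],
    [0.12,-0.09,0],
    [0.15,-0.113,0],
  ],
  turn=[-7,-14,-21,-28,-35],
  jaw=[0.022,0.022,0.022,0.022,0.022],
)

```text
t: 17.42
eef_pos: [0.4274, 0.3029, 0.272]
eef_rot: [1.63, 2.684, 0.002]
ft_force: [0.5, 1.4, -0.3]
grip_width: 0.309
gripper_force: 59.2
```

```bash
python3 -c "
from h import *
to([.4077,.3357,.1],132)"
```

```text
t 17.42 pos [0.4274 0.3029 0.272 ] yaw 117.46 shift mm [ 38.2  -2.6 172. ] turn -14.5 zt [ 1.8e-03  8.0e-04 -1.0e+00]
```

Emit:
drive_tool(
  xyz=[
    [0.018,-0.001,0.01],
    [0.037,-0.003,0.03],
    [0.037,-0.003,0.06],
    [0.037,-0.003,0.09],
    [0.037,-0.003,0.11],
  ],
  turn=[-7,-14,-14,-14,-14],
  jaw=[0.022,0.022,0.022,0.022,0.022],
)

```text
t: 17.83
eef_pos: [0.4077, 0.333, 0.1593]
eef_rot: [-1.298, -2.86, 0.002]
ft_force: [-1.3, -0.4, 0.1]
grip_width: 0.308
gripper_force: 59.2
```

Emit:
drive_tool(
  xyz=[
    [0,0,0.02],
    [0,0,0.04],
    [0,0,0.055],
    [0,0,0.065],
    [0,0,0.07],
  ],
  turn=[0,0,0,0,0],
  jaw=[0.022,0.022,0.022,0.022,0.022],
)

```text
t: 18.25
eef_pos: [0.4087, 0.3329, 0.0902]
eef_rot: [-1.3, -2.86, 0.001]
ft_force: [-0.3, -0.5, -0.1]
grip_width: 0.308
gripper_force: 59.2
```

```bash
python3 held.py w11; python3 - <<'E'
from clip import *
c=dict(np.load('w11.npz'));X=cloud(c).reshape(-1,3);X=X[c['range_z'].ravel()>0]
k=(abs(X[:,2]-.026)<.004)&(abs(X[:,0]-.4386)<.11)&(abs(X[:,1]-.3336)<.09)
print('rim', k.sum(),np.percentile(X[k],[1,99],axis=0).round(4))
to([.4077,.3357,.0085],132)
E
```

```text
8455
-0.1 234 y [0.    0.009 0.015] z [0.064 0.067 0.079]
-0.09 245 y [-0.009 -0.001  0.079] z [0.063 0.068 0.079]
-0.08 312 y [-0.018 -0.01   0.092] z [0.064 0.07  0.079]
-0.07 384 y [-0.02   0.096  0.105] z [0.064 0.069 0.08 ]
-0.06 238 y [0.102 0.106 0.11 ] z [0.064 0.07  0.079]
-0.05 89 y [-0.05  -0.044  0.021] z [-0.003  0.065  0.079]
-0.04 413 y [-0.058 -0.048  0.017] z [-0.004  0.065  0.079]
-0.03 442 y [-0.069 -0.059  0.012] z [-0.004  0.065  0.079]
-0.02 740 y [-0.078 -0.005  0.107] z [-0.017 -0.001  0.078]
-0.01 825 y [-0.085 -0.01   0.108] z [-0.027 -0.002  0.077]
-0.0 806 y [-0.079  0.006  0.1  ] z [-0.028 -0.002  0.067]
0.01 772 y [-0.07  -0.002  0.091] z [-0.028 -0.001  0.067]
0.02 354 y [-0.061  0.068  0.083] z [0.063 0.065 0.073]
0.03 357 y [-0.051  0.059  0.072] z [0.063 0.065 0.072]
0.04 365 y [-0.042  0.049  0.062] z [0.063 0.065 0.071]
0.05 380 y [-0.032  0.038  0.051] z [0.063 0.065 0.074]
0.06 426 y [-0.022  0.028  0.041] z [0.063 0.064 0.073]
0.07 436 y [-0.012  0.018  0.031] z [0.063 0.064 0.074]
0.08 388 y [-0.002  0.01   0.021] z [0.063 0.064 0.073]
0.09 51 y [0.006 0.009 0.012] z [0.063 0.065 0.067]
t 18.3 pos [0.4086 0.3328 0.0899] yaw 131.11 shift mm [-19.1  23.1 -10.1] turn -0.9 zt [-1.1e-03 -8.0e-04 -1.0e+00]
rim 5655 [[0.3471 0.2634 0.0222]
 [0.5304 0.4084 0.0273]]
t 18.3 pos [0.4086 0.3328 0.0899] yaw 131.11 shift mm [ 2.7  1.3 81.4] turn -0.9 zt [-1.1e-03 -8.0e-04 -1.0e+00]
```

Emit:
drive_tool(
  xyz=[
    [0.001,0.001,0.02],
    [0.002,0.001,0.04],
    [0.002,0.001,0.058],
    [0.002,0.001,0.07],
    [0.002,0.001,0.074],
  ],
  turn=[0,0,0,0,0],
  jaw=[0.022,0.022,0.022,0.022,0.022],
)

```text
t: 18.72
eef_pos: [0.4082, 0.3351, 0.0161]
eef_rot: [-1.3, -2.86, 0.001]
ft_force: [-0.6, 0.5, 0.1]
grip_width: 0.309
gripper_force: 59.1
```

Emit:
drive_tool(
  xyz=[
    [0,0,0.002],
    [0,0,0.004],
    [0,0,0.006],
    [0,0,0.007],
    [0,0,0.007],
  ],
  turn=[0,0,0,0,0],
  jaw=[0.022,0.022,0.022,0.022,0.022],
)

```text
t: 19.13
eef_pos: [0.4087, 0.3354, 0.0102]
eef_rot: [1.3, 2.859, 0.001]
ft_force: [-0.4, 0.6, -1.4]
grip_width: 0.311
gripper_force: 59.1
```

Emit:
drive_tool(
  xyz=[
    [0,0,0],
    [0,0,0],
    [0,0,0],
    [0,0,0],
    [0,0,0],
  ],
  turn=[0,0,0,0,0],
  jaw=[0.024,0.027,0.03,0.036,0.042],
)

```text
t: 19.55
eef_pos: [0.4085, 0.3353, 0.0099]
eef_rot: [1.3, 2.86, 0.0]
ft_force: [0.3, -0.4, -1.0]
grip_width: 0.49
gripper_force: 0.0
```

Emit:
drive_tool(
  xyz=[
    [0,0,-0.005],
    [0,0,-0.015],
    [0,0,-0.035],
    [0,0,-0.07],
    [0,0,-0.1],
  ],
  turn=[0,0,0,0,0],
  jaw=[0.046,0.05,0.05,0.05,0.05],
)

```text
t: 19.97
eef_pos: [0.4082, 0.3351, 0.1118]
eef_rot: [-1.3, -2.86, 0.001]
ft_force: [0.5, 0.2, 0.1]
grip_width: 0.584
gripper_force: 0.0
```

```bash
python3 - <<'E'
from clip import *
for nm in('wrist','top','scene'):
    c=shot(nm,'p_'+nm);im=c['pixels'].astype(int);sat=im.max(2)-im.min(2);X=cloud(c)
    m=(sat<35)&(im.max(2)>70)&(c['range_z']>0)&(abs(X[...,0]-.4388)<.09)&(abs(X[...,1]-.335)<.07)&(X[...,2]<.03)&(X[...,2]>0)
    P=X[m];print(nm,len(P))
    if len(P)>15:
        P=P[:,:];C,k,e=fitloop(P[:,:2],np.array([.409,.334]));d=P[:,:2]-C;i=np.argmax(np.hypot(*d.T))
        print('loop',C.round(4),k,e.round(4),'far',P[i].round(4),np.hypot(*d[i]).round(4),'z',np.percentile(P[:,2],[2,50,98]).round(4))
to([.4077,.3357,.3],132)
E
```

```text
wrist 692
loop [0.4097 0.3356] 404 0.0013 far [0.472  0.3178 0.0116] 0.0648 z [0.0076 0.01   0.0117]
top 80
loop [0.4092 0.3351] 42 0.002 far [0.3731 0.4002 0.0119] 0.0744 z [0.0027 0.0094 0.0168]
scene 5
t 20.12 pos [0.4099 0.3362 0.1131] yaw 131.12 shift mm [   0.9   -0.8 -186.9] turn -0.9 zt [ 0.0057  0.0033 -1.    ]
```

The clip lies flat in the tray (loop near (0.409,0.335), z about 10 mm). Next is the handle.

Emit:
drive_tool(
  xyz=[
    [0,0,-0.036],
    [0,0,-0.073],
    [0,0,-0.11],
    [0,0,-0.147],
    [0,0,-0.18],
  ],
  turn=[-7,-14,-21,-28,-35],
  jaw=[0.04,0.04,0.04,0.04,0.04],
)

```text
t: 20.53
eef_pos: [0.4079, 0.335, 0.2915]
eef_rot: [-0.37, -3.119, 0.001]
ft_force: [0.9, 1.3, -0.6]
grip_width: 0.472
gripper_force: 0.0
```

```bash
python3 -c "
from h import *
to([.556,-.1,.29],169)"
```

```text
t 20.53 pos [0.4079 0.335  0.2915] yaw 166.46 shift mm [-245.8 -388.2    1.6] turn -2.5 zt [-3.e-04 -3.e-04 -1.e+00]
```

Emit:
drive_tool(
  xyz=[
    [-0.021,-0.033,0],
    [-0.042,-0.067,0],
    [-0.064,-0.101,0],
    [-0.085,-0.135,0],
    [-0.107,-0.169,0],
  ],
  turn=[0,0,0,0,0],
  jaw=[0.04,0.04,0.04,0.04,0.04],
)

```text
t: 20.95
eef_pos: [0.4713, 0.1438, 0.2891]
eef_rot: [-0.379, -3.117, 0.001]
ft_force: [0.7, 1.0, -0.5]
grip_width: 0.468
gripper_force: 0.0
```

Emit:
drive_tool(
  xyz=[
    [-0.021,-0.033,0],
    [-0.042,-0.067,0],
    [-0.064,-0.101,0],
    [-0.085,-0.135,0],
    [-0.107,-0.169,0],
  ],
  turn=[-2.5,-2.5,-2.5,-2.5,-2.5],
  jaw=[0.04,0.04,0.04,0.04,0.04],
)

```text
t: 21.37
eef_pos: [0.5347, -0.0461, 0.2891]
eef_rot: [-0.312, -3.124, -0.0]
ft_force: [1.0, -0.1, -0.7]
grip_width: 0.467
gripper_force: 0.0
```

Emit:
drive_tool(
  xyz=[
    [-0.015,-0.024,0.02],
    [-0.032,-0.05,0.05],
    [-0.032,-0.05,0.08],
    [-0.032,-0.05,0.09],
    [-0.032,-0.05,0.09],
  ],
  turn=[0,0,0,0,0],
  jaw=[0.04,0.04,0.04,0.04,0.04],
)

```text
t: 21.78
eef_pos: [0.5544, -0.099, 0.1963]
eef_rot: [-0.312, -3.118, -0.003]
ft_force: [-0.2, 0.2, 0.7]
grip_width: 0.472
gripper_force: 0.0
```

```bash
cat > rod.py <<'E'
from clip import *
import sys
c=shot('wrist',sys.argv[1]);X=cloud(c);im=c['pixels'].astype(int);sat=im.max(2)-im.min(2)
s=env.observe();Rt=R.from_rotvec(s['eef_rot']).as_matrix();T=(X-s['eef_pos'])@Rt
yaw=np.radians(79);u=np.r_[np.cos(yaw),np.sin(yaw),0];l=np.r_[-np.sin(yaw),np.cos(yaw),0]
h=np.array([.556,-.1,.097]);Y=(X-h)@np.c_[u,l,[0,0,1]]
m=(c['range_z']>0)&(abs(Y[...,0])<.015)&(abs(Y[...,1])<.05)&(abs(Y[...,2])<.015)&(sat<60)
P=Y[m];print(len(P),'u',np.percentile(P[:,0],[1,50,99]).round(4),'l',np.percentile(P[:,1],[1,99]).round(4),'ztop',np.percentile(P[:,2],[50,98]).round(4))
core=P[abs(P[:,1])<.018];g=lambda q:np.hypot(core[:,0]-q[0]-q[2]*core[:,1],core[:,2]-q[1])-.006
q=least_squares(g,[0,0,0],loss='soft_l1',f_scale=.001).x
mid=np.percentile(P[:,1],[1,99]).mean();t=h+u*q[0]+l*mid+np.r_[0,0,q[1]]
print('axis u,z,skew',q.round(4),len(core),'mid l',mid.round(4),'rod',t.round(4))
to(t-[0,0,.019],169)
E
python3 rod.py w12
```

```text
1249 u [-0.004   0.0026  0.0145] l [-0.0293  0.0335] ztop [0.0042 0.0064]
axis u,z,skew [ 0.0015 -0.0005 -0.0036] 567 mid l 0.0021 rod [ 0.5542 -0.0981  0.0965]
t 21.83 pos [ 0.5557 -0.0988  0.1989] yaw 168.63 shift mm [  1.1   0.4 121.3] turn -0.4 zt [-0.0034  0.0013 -1.    ]
```

Emit:
drive_tool(
  xyz=[
    [0,0,0.025],
    [0,0,0.055],
    [0,0,0.085],
    [0,0,0.105],
    [0,0,0.117],
  ],
  turn=[0,0,0,0,0],
  jaw=[0.04,0.04,0.04,0.04,0.04],
)

```text
t: 22.25
eef_pos: [0.5566, -0.0983, 0.0827]
eef_rot: [0.309, 3.126, 0.0]
ft_force: [-0.4, 0.6, -0.4]
grip_width: 0.467
gripper_force: 0.0
```

Emit:
drive_tool(
  xyz=[
    [0,0,0],
    [0,0,0],
    [0,0,0],
    [0,0,0],
    [0,0,0],
  ],
  turn=[0,0,0,0,0],
  jaw=[0.034,0.028,0.022,0.016,0.01],
)

```text
t: 22.67
eef_pos: [0.5577, -0.0993, 0.0847]
eef_rot: [0.311, 3.123, -0.0]
ft_force: [-0.5, 2.3, 5.0]
grip_width: 0.121
gripper_force: 30.6
```

Emit:
drive_tool(
  xyz=[
    [0,0,0],
    [0,0,0],
    [0,0,0],
    [0,0,0],
    [0,0,0],
  ],
  turn=[0,0,0,0,0],
  jaw=[0.006,0.006,0.006,0.006,0.006],
)

```text
t: 23.08
eef_pos: [0.5577, -0.0993, 0.0848]
eef_rot: [0.311, 3.123, -0.0]
ft_force: [0.2, 3.0, 7.1]
grip_width: 0.11
gripper_force: 58.5
```

Emit:
drive_tool(
  xyz=[
    [0,-0.006,-0.015],
    [0,-0.011,-0.03],
    [0,-0.015,-0.0455],
    [0,-0.0175,-0.061],
    [0,-0.0195,-0.077],
  ],
  turn=[0,0,0,0,0],
  jaw=[0.006,0.006,0.006,0.006,0.006],
)

```text
t: 23.5
eef_pos: [0.5538, -0.1184, 0.161]
eef_rot: [0.311, 3.123, 0.001]
ft_force: [6.7, 4.6, -4.1]
grip_width: 0.113
gripper_force: 58.5
```

Emit:
drive_tool(
  xyz=[
    [0,-0.0005,-0.016],
    [0,0,-0.032],
    [0,0.0015,-0.048],
    [0,0.004,-0.0635],
    [0,0.008,-0.079],
  ],
  turn=[0,0,0,0,0],
  jaw=[0.006,0.006,0.006,0.006,0.006],
)

```text
t: 23.92
eef_pos: [0.5552, -0.1118, 0.24]
eef_rot: [0.311, 3.123, -0.003]
ft_force: [5.2, -5.2, -4.1]
grip_width: 0.112
gripper_force: 58.5
```

Emit:
drive_tool(
  xyz=[
    [0,0.005,-0.015],
    [0,0.011,-0.03],
    [0,0.0175,-0.0445],
    [0,0.0255,-0.058],
    [0,0.0255,-0.058],
  ],
  turn=[0,0,0,0,0],
  jaw=[0.006,0.006,0.006,0.006,0.006],
)

```text
t: 24.33
eef_pos: [0.56, -0.0874, 0.301]
eef_rot: [0.311, 3.12, -0.008]
ft_force: [-3.1, -7.8, 6.4]
grip_width: 0.11
gripper_force: 59.4
```

Emit:
drive_tool(
  xyz=[
    [0,0,0],
    [0,0,0],
    [0,0,0],
    [0,0,0],
    [0,0,0],
  ],
  turn=[0,0,0,0,0],
  jaw=[0.006,0.006,0.006,0.006,0.006],
)

```text
t: 24.75
eef_pos: [0.5598, -0.0885, 0.2992]
eef_rot: [0.313, 3.121, -0.008]
ft_force: [-0.4, -8.1, 5.9]
grip_width: 0.109
gripper_force: 59.4
```

Emit:
drive_tool(
  xyz=[
    [0,0,0],
    [0,0,0],
    [0,0,0],
    [0,0,0],
    [0,0,0],
  ],
  turn=[0,0,0,0,0],
  jaw=[0.012,0.02,0.03,0.038,0.038],
)

```text
t: 25.17
eef_pos: [0.5592, -0.0856, 0.2968]
eef_rot: [-0.311, -3.126, -0.0]
ft_force: [0.0, -0.0, 0.0]
grip_width: 0.445
gripper_force: 0.0
```

Emit:
drive_tool(
  xyz=[
    [0,0,-0.01],
    [0,0,-0.03],
    [0,0,-0.06],
    [0,0,-0.09],
    [0,0,-0.11],
  ],
  turn=[0,0,0,0,0],
  jaw=[0.038,0.038,0.038,0.038,0.038],
)

```text
t: 25.58
eef_pos: [0.5594, -0.0856, 0.4106]
eef_rot: [0.311, 3.122, -0.001]
ft_force: [-0.6, -1.1, 1.1]
grip_width: 0.442
gripper_force: 0.0
```

Emit:
drive_tool(
  xyz=[
    [0,0,0],
    [0,0,0],
    [0,0,0],
    [0,0,0],
    [0,0,0],
  ],
  turn=[0,0,0,0,0],
  jaw=[0.038,0.038,0.038,0.038,0.038],
)

```text
t: 26.0
eef_pos: [0.559, -0.0857, 0.4056]
eef_rot: [-0.311, -3.124, -0.001]
ft_force: [0.3, -0.8, -0.7]
grip_width: 0.45
gripper_force: 0.0
```

```bash
python3 - <<'E'
from clip import *
yaw=np.radians(79);u=np.r_[np.cos(yaw),np.sin(yaw),0];l=np.r_[-np.sin(yaw),np.cos(yaw),0];H=np.array([.5958,.1052,.1908])
c=shot('wrist','f_w');X=cloud(c);Y=(X-H)@np.c_[u,l,[0,0,1]];s=env.observe();T=(X-s['eef_pos'])@R.from_rotvec(s['eef_rot']).as_matrix()
m=(c['range_z']>0)&(abs(Y[...,1])<.02)&(Y[...,0]>-.25)&(Y[...,0]<-.1)&(Y[...,2]>0)&(T[...,2]>.02)
P=Y[m];print(len(P),'max z',np.percentile(P[:,2],99.5).round(4));k=P[:,2]>np.percentile(P[:,2],99)-.004
q=P[k].mean(0);print('rod top',q.round(4),'theta',np.degrees(np.arctan2(q[2]-.006,-q[0]))+24.2)
# batten: compare top/scene before/after is occluded; clip in tray from top
for nm in('top','scene'):
    c=shot(nm,'f_'+nm);im=c['pixels'].astype(int);sat=im.max(2)-im.min(2);X=cloud(c)
    m=(sat<35)&(im.max(2)>70)&(c['range_z']>0)&(abs(X[...,0]-.4388)<.09)&(abs(X[...,1]-.335)<.07)&(X[...,2]<.03)
    Q=X[m];print(nm,len(Q),Q.mean(0).round(4) if len(Q) else '', np.percentile(Q,[2,98],axis=0).round(3) if len(Q)>9 else '')
print(s['ft_force'],s['joint_velocities'].round(3),s['t'])
E
```

```text
3784 max z 0.1216
rod top [-0.1965  0.0005  0.1198] theta 54.27242484077394
top 57 [0.431  0.3296 0.011 ] [[0.397 0.316 0.002]
 [0.475 0.347 0.019]]
scene 2 [0.4008 0.3337 0.0096] 
[0.04754808 0.08900267 0.01913336] [ 0.002 -0.002 -0.006  0.     0.001  0.   ] 26.05
```

The bar is open about 54°, the clip is in the tray and the arm is clear. Handing the job in.

```bash
python3 -c "
from bench import job
print(job.close_job())"
```

```text
the job is handed in; nothing more can be done
None
```

The job is handed in, with no verdict returned: the clip lies flat in the tray, the bar stands open at about 54° and the arm is clear; the first grasp slipped, and on the second the clip came out but dropped onto the table, where I picked it up. I did not re-measure the batten, plane, mallet or glue bottle at the end.

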